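Lay out the plating bench

TASK

Lay out the bench for plating: stand the large culture dish in the middle of the round turntable and the small dish centred on top of it. In the three-part steel tray, stand the beaker in the end compartment nearest the turntable, the slide box in the other end compartment with its long sides running along the compartment (parallel to the tray's short ends), and the bottle between them in the middle compartment, each upright and centred in its compartment. Leave the tube rack, the pipette-tip box and the timer where they are.

Things in the scene. Friction and masses are not known exactly. Their poses are not given: they have to be found in the camera images.
- turntable: Fixed round turntable, locked (does not turn): steel disc 110 mm across on a black foot, its flat top 30 mm above the bench. It stands on the bench to one side of the tray, on the robot's left or right. Origin: centre of the underside, at bench height; z up. A small grey button sticks out of its foot.
- tray: Fixed shallow steel tray, 300 mm (its y) by 116 mm (its x). Floor 4 mm above the bench; rim 12 mm high, 3 mm thick. Two dark ridges, 8 mm high, 3 mm thick, at y = -49 and +49 mm part it into three compartments, centres at y = -98, 0, +98 mm, x = 0. Origin: centre of the underside, at bench height; x points away from the robot, y to its left (turned up to 12 degrees), z up.
- large_dish_mid (a point): Large closed culture dish, a flat cream-coloured disc 60 mm across, 16 mm high, about 35 g, flat on top and below. The point is its centre, half-way up; z up.
- small_dish_mid (a point): Small closed culture dish, the same look, 40 mm across, 14 mm high, about 20 g. The point is its centre, half-way up; z up.
- bottle_mid (a point): Amber glass bottle, closed: body 50 mm across and 55 mm high, shoulder above, white cap 34 mm across from 64 to 80 mm height; 80 mm high in all, about 140 g. The point is on its axis, 40 mm above its underside; z up.
- beaker_mid (a point): Open steel beaker, straight-sided, 54 mm across outside, 56 mm high, wall 3 mm, about 110 g. The point is on its axis, 28 mm above its underside; z up.
- slide_box_mid (a point): Closed grey plastic microscope-slide box with a dark seam and a white label on its lid: 84 mm long (its own x), 42 mm wide (its own y), 32 mm high, about 70 g. The point is its centre, half-way up; z up. Either end may face either way in the tray.
- tube_rack: Bystander: wire rack 90 by 90 mm with nine capped culture tubes, 160 mm high, at the left edge of the work. Origin: centre of the underside.
- tip_box: Bystander: blue pipette-tip box with a white lid, 124 by 84 mm, 52 mm high, at the right edge of the work. Origin: centre of the underside.
- timer: Bystander: white bench timer 62 by 70 mm, 19 mm high, lying beyond the tray and turntable. Origin: centre of the underside.
Not all that is in view belongs to the job. Leave any blue, green or yellow look-alike of the part that bears slide_box_mid alone.

How it is judged (in metres and radians):
At the end, for the whole second after the job is handed in: Large dish centred (15 mm) flat on turntable; small dish flat on it (12 mm); in the tray, beaker in end compartment nearest the turntable, bottle in middle, slide box in other end, each on its floor within 15 mm of centre per axis, box within 0.2 rad of tray x; all upright (0.12 rad), at rest (horizontal distance between large_dish_mid and turntable below 0.015 m and height (world z) of large_dish_mid between 0.033 and 0.043 m and horizontal distance between small_dish_mid and large_dish_mid below 0.012 m and height (world z) of small_dish_mid between 0.048 and 0.058 m and ((y of turntable in the frame of tray above 0 m and y of beaker_mid in the frame of tray between 0.083 and 0.113 m and y of slide_box_mid in the frame of tray between -0.113 and -0.083 m) or (y of turntable in the frame of tray below 0 m and y of beaker_mid in the frame of tray between -0.113 and -0.083 m and y of slide_box_mid in the frame of tray between 0.083 and 0.113 m)) and y of bottle_mid in the frame of tray between -0.015 and 0.015 m and x of beaker_mid in the frame of tray between -0.015 and 0.015 m and z of beaker_mid in the frame of tray between 0.026 and 0.038 m and x of bottle_mid in the frame of tray between -0.015 and 0.015 m and z of bottle_mid in the frame of tray between 0.038 and 0.05 m and x of slide_box_mid in the frame of tray between -0.015 and 0.015 m and z of slide_box_mid in the frame of tray between 0.014 and 0.026 m and angle between the x axis of slide_box_mid and the x axis of tray, either way round below 0.2 rad and angle between each of large_dish_mid, small_dish_mid, bottle_mid, beaker_mid, slide_box_mid's own z axis and vertical below 0.12 rad and linear speed of each of large_dish, small_dish, bottle, beaker, slide_box below 0.02 m/s); the robot touches nothing.
It fails at once if the tube rack is shifted by more than 15 mm (distance of tube_rack from where it was at the start of the episode above 0.015 m).
It fails at once if the tip box is shifted by more than 15 mm (distance of tip_box from where it was at the start of the episode above 0.015 m).
It fails at once if the timer is shifted by more than 15 mm (distance of timer from where it was at the start of the episode above 0.015 m).
It also fails if it takes over 128 s, if anything falls off the work surface, if the arm or the gripper's body presses on something with over 40 N, if the wrist force passes 120 N, or if a joint passes its speed limit or range.

ROBOT

A 6-joint arm with a two-finger parallel gripper is mounted at the origin on the work surface. World frame = base frame: x ahead of the robot, y to its left, z up, the work surface at z = 0. Lengths are in m, angles in degrees, forces in N, time in s.
With the tool pointing down it reaches from about 0.375 to 0.75 m from the base axis. Payload 9 kg.
Tool frame: the origin (TCP) lies where the fingers leave the gripper's body, on its centre line; the fingertips stand 73 mm ahead of it and the grasp point (between the pads) lies 54 mm ahead of it (robot.tip_reach is the distance from the TCP to the fingertips, in m); z points along the fingers, y is the line along which they close (so a half turn about z gives the same grasp; the last joint's range is limited). The gripper opens to 85 mm and grips with 20 to 120 N. Pads are 22 mm wide; open, the fingers measure 114 mm over their backs; the gripper's body (76 mm by 85 mm) begins 54 mm behind the grasp point. The pads swing forward as they close: fully open they stand 13 mm farther back than shut.
Start: joints at [-88.734, 5.964, 5.575, 89.605, 0, 77.527], TCP at [0.143, -0.583, 0.304] pointing down, gripper open.
Joint ranges: [-171.21, 171.21], [-48.23, 106.86], [-62.78, 66.21], [-105.2, 120.99], [-86.42, 89.51], [-180, 180]. Speed limits (degrees/s): [127.2, 127.2, 147.25, 180, 180, 180].

INTERFACE

Orientations are given as [roll, pitch, yaw] about the fixed x, y, z axes, in that order (R = Rz(yaw) Ry(pitch) Rx(roll)).
In Python, from plant import robot gives the robot as it stands. Calls block until the motion is done:
- robot.move_pose(position, orientation): joint-space move of the TCP to a pose.
- robot.line_to(position, vel=0.15, rotation=None, guard=None): straight line of the TCP; rotation=None keeps the orientation; vel is the mean speed in m/s. With guard (N) it stops when the force on the tool has changed by that much, and returns True; else False.
- robot.goto_joints(angles): joint-space move.
- robot.set_gripper(opening): finger opening in m; the grip force is fixed at half the most; returns when the fingers have stopped.
- robot.pause(seconds).
- robot.ik(position, orientation): joint angles nearest the present ones, or None.
- robot.observe(): the state.
- robot.grab_frame(name): name is "side" or "top" or "wrist"; returns the picture (480x640x3 uint8, blue, green, red); there is no depth.
- robot.get_calibration(name): a dict with "vertical_fov" (degrees; the focal length in pixels is half the picture's height over the tangent of half this angle, whatever the lens; pixels are square), "cx", "cy" (the principal point, pixels), "rvec" (rotation vector, rad) and "tvec" (3), from world to camera coordinates, as OpenCV has them. Camera axes: x right, y down, z forward; pixel columns grow to the right and rows downward; lengths in m; the calibration is good to about 2 mm. The wrist camera is an equidistant fisheye: a pixel r from the principal point sees the ray r / f radians off the axis. A picture is of the moment at which its call begins: read the wrist's pose just before it. get_calibration takes no time and is no camera call; for the wrist camera it gives the pose at the moment of the call.
A pose or a line that the arm cannot do raises robot.IKError and nothing moves.
- robot.job_done(): hands the job in; it is judged then, once.
The state is a dict: "time": time; "q": joint angles; "qvel": joint speeds; "joint_torque": joint torques, N m; "tool_pos": TCP position; "tcp_rot": TCP orientation; "ft_force": force on the tool from outside, world axes, zero at the start; "torque": the same for the moment, N m; "gripper_width": finger opening in m; "gripper_force": force on a finger pad.
Only numpy, scipy, OpenCV 4.12 (cv2) and the standard library are available. Lean on these libraries where they do the work, as an engineer would, in place of code of your own. Each camera call takes 0.05 s, during which the arm holds its last target. There are 200 camera calls.

## Working session

There is one attempt and no reset: what is moved stays moved. The work goes in short steps, each a Python script; the robot and the scene stay as the last script left them, time stands still between calls to the robot, and variables do not carry over. Pictures are saved under pics/ and viewed, at most 14 in all, crops included, and the job is handed in when it is done.

```bash
ls; mkdir -p pics; python3 - <<'E'
from plant import robot
import cv2
for n in("top","side"):
    cv2.imwrite(f"pics/{n}0.png",robot.grab_frame(n)); print(n,robot.get_calibration(n))
s=robot.observe(); print(s["time"],s["tool_pos"],s["tcp_rot"],s["gripper_width"])
print(robot.get_calibration("wrist"))
E
```

```text
pics
top {'vertical_fov': 52.31410572072575, 'cx': 324.1883389797482, 'cy': 236.39650189404406, 'rvec': array([ 2.13187591, -2.1401217 ,  0.14601716]), 'tvec': array([-0.01881458,  0.54858051,  1.1869935 ])}
side {'vertical_fov': 55.06206260810409, 'cx': 320.3112871205288, 'cy': 242.48355050274674, 'rvec': array([ 0.41240036, -2.81233365,  1.08678653]), 'tvec': array([0.52790332, 0.15773244, 1.30593003])}
0.1 [ 0.1425095  -0.58261231  0.30322112] [-1.79934133e+02 -1.41349412e-02  1.37394379e+01] 0.08532193680957076
{'vertical_fov': 65.70646984690485, 'cx': 320.7805999664368, 'cy': 239.03715566187654, 'rvec': array([-2.28492796,  1.79423309,  0.26250511]), 'tvec': array([-0.59926178, -0.03631845,  0.37960984])}
```

View pics/top0.png

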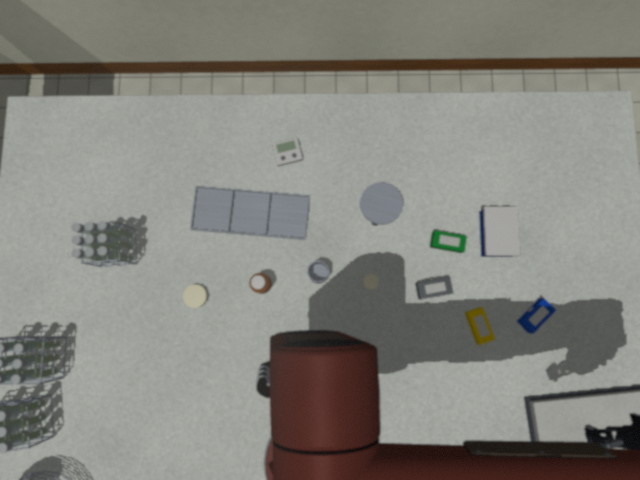

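View pics/side0.png

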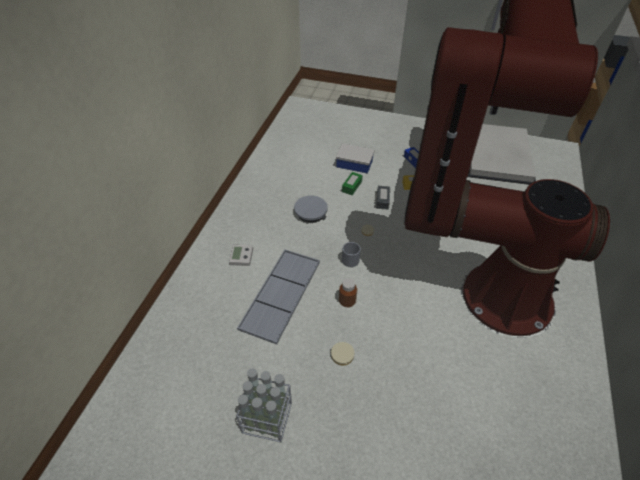

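The top view (up is +x, left is +y) shows these parts:

| Part | Pixel |
|---|---|
| tray | (251,212) |
| turntable, right of the tray | (382,203) |
| large dish | (195,295) |
| bottle | (260,283) |
| beaker | (320,270) |
| small dish, in shadow | (371,281) |

Slide-box candidates are grey (434,287), green (449,241), yellow (480,325) and blue (537,315). By the description I choose the grey one. The tip box at (499,231) is a bystander. I'll check the choice in one close crop.

```bash
python3 - <<'E'
import cv2
im=cv2.imread("pics/top0.png")
c=cv2.resize(im[175:315,180:460],None,fx=2.85,fy=2.85,interpolation=cv2.INTER_CUBIC)
c=cv2.convertScaleAbs(c,alpha=1.3)
cv2.imwrite("pics/crop0.png",c)
E
```

```text
(no output)
```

View pics/crop0.png

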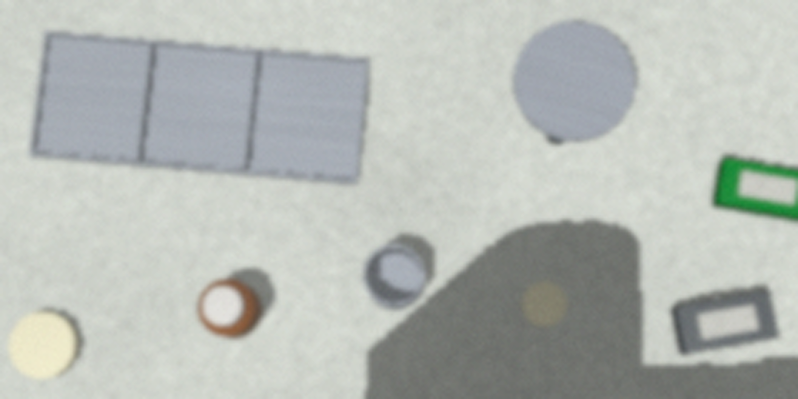

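The crop confirms the grey box with a white label at crop (728,322). Large dish (43,345), bottle cap (222,306), beaker (399,272), small dish (545,303), turntable (575,81), tray corners (46,33), (369,59), (358,182), (32,156).

```bash
cat > h.py <<'E'
import cv2, numpy as np
from plant import robot
def world(uv,z,cal,fish=False):
    f=240/np.tan(np.radians(cal["vertical_fov"]/2))
    d=(np.asarray(uv,float).reshape(-1,2)-[cal["cx"],cal["cy"]])/f
    if fish:
        r=np.linalg.norm(d,axis=1,keepdims=True)+1e-9
        ray=np.hstack([d/r*np.sin(r),np.cos(r)])
    else: ray=np.hstack([d,np.ones((len(d),1))])
    R=cv2.Rodrigues(cal["rvec"])[0]; c=-R.T@cal["tvec"]; w=ray@R
    return c+w*((z-c[2])/w[:,2])[:,None]
def pixel(P,cal,fish=False):
    f=240/np.tan(np.radians(cal["vertical_fov"]/2))
    p=np.asarray(P,float).reshape(-1,3)@cv2.Rodrigues(cal["rvec"])[0].T+cal["tvec"]
    if fish:
        r=np.linalg.norm(p[:,:2],axis=1,keepdims=True)+1e-12
        d=p[:,:2]/r*np.arctan2(r,p[:,2:])
    else: d=p[:,:2]/p[:,2:]
    return d*f+[cal["cx"],cal["cy"]]
def ortho(img,cal,x,y,z,half,n=256,fish=True):
    "square patch, up=+x, left=+y, at height z"
    a=np.linspace(half,-half,n); X,Y=np.meshgrid(x+a,y+a,indexing="ij")
    m=pixel(np.stack([X,Y,np.full_like(X,z)],-1),cal,fish).astype(np.float32).reshape(n,n,2)
    return cv2.remap(img,m[...,0],m[...,1],cv2.INTER_LINEAR)
E
python3 - <<'E'
from h import *
cal=robot.get_calibration("top"); g=lambda p:(np.array(p)+.5)/2.85-.5+[180,175]
for n,p,z in [("ld",(43,345),.016),("sd",(545,303),.014),("cap",(222,306),.08),("beaker",(399,272),.056),("box",(728,322),.032),("tt",(575,81),.03)]:
    print(n,world(g(p),z,cal)[0].round(4))
c=world([g(p) for p in [(46,33),(369,59),(358,182),(32,156)]],.012,cal); print(c.round(4),c.mean(0))
print(robot.tip_reach, np.linalg.norm(c[0]-c[1]),np.linalg.norm(c[1]-c[2]))
robot.move_pose([.50,-.02,.42],[180,0,0])
s=robot.observe();cal=robot.get_calibration("wrist");im=robot.grab_frame("wrist");cv2.imwrite("pics/w1.png",im)
np.save("w1cal.npy",cal,allow_pickle=True);print(s["time"])
print({n:pixel(p,cal,True)[0].round() for n,p in dict(a=[.5,0,0],b=[.6,0,0],c=[.5,.1,0]).items()})
E
```

```text
ld [0.4022 0.3073 0.016 ]
sd [ 0.4379 -0.1385  0.014 ]
cap [0.4324 0.139  0.08  ]
beaker [ 0.4625 -0.0098  0.056 ]
box [ 0.4197 -0.2961  0.032 ]
tt [ 0.6357 -0.1675  0.03  ]
[[0.6879 0.3163 0.012 ]
 [0.6614 0.0184 0.012 ]
 [0.5477 0.0282 0.012 ]
 [0.573  0.3248 0.012 ]] [0.61749948 0.17193265 0.012     ]
0.0726 0.2990174278386942 0.11419988671160412
2.5083
{'a': array([305., 187.]), 'b': array([305., 111.]), 'c': array([232., 188.])}
```

View pics/w1.png

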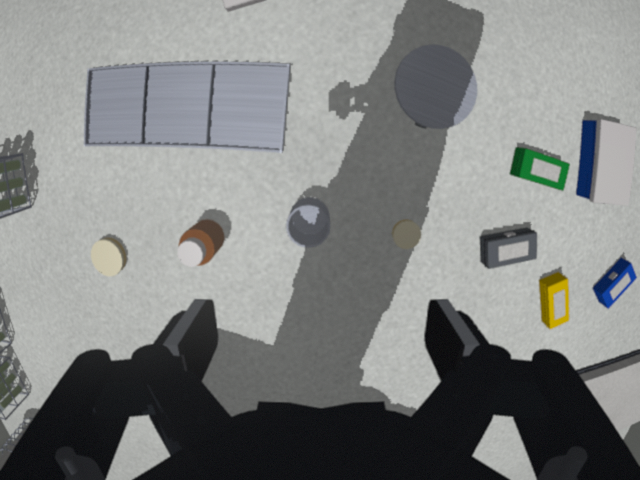

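The wrist view shows everything unobstructed: large dish (108,257), bottle cap (190,252), beaker (310,221), small dish (405,234), grey box (508,246), turntable (436,87), tray (188,107). I'll check the top estimates by overlaying the expected outlines on height-rectified patches.

```bash
python3 - <<'E'
from h import *
im=cv2.imread("pics/w1.png");cal=np.load("w1cal.npy",allow_pickle=True).item()
T=[]
for x,y,z,h,r in [(.4022,.3073,.016,.06,.03),(.4379,-.1385,.014,.06,.02),(.4324,.139,.08,.06,.017),(.4625,-.0098,.056,.06,.027),
 (.4197,-.2961,.032,.06,0),(.6357,-.1675,.03,.075,.055),(.6175,.172,.012,.17,0)]:
    o=cv2.convertScaleAbs(ortho(im,cal,x,y,z,h,200),alpha=1.4)
    k=200/(2*h)
    if r: cv2.circle(o,(100,100),int(r*k),(0,0,255),1)
    cv2.drawMarker(o,(100,100),(0,0,255),0,12)
    if z==.012 or z==.032:
        (a,b,t)=(116,300,-5) if z==.012 else (84,42,0)
        q=cv2.boxPoints(((100,100),(b*k/1000,a*k/1000) if z==.012 else (a*k/1000,b*k/1000),(5 if z==.012 else -10)))
        cv2.polylines(o,[q.astype(int)],1,(0,0,255),1)
    cv2.putText(o,f"{k/1000:.2f}px/mm",(2,12),0,.4,(255,0,0)); T.append(o)
T.append(T[0]*0)
cv2.imwrite("pics/t1.png",np.vstack([np.hstack(T[:4]),np.hstack(T[4:])]))
E
```

```text
(no output)
```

View pics/t1.png

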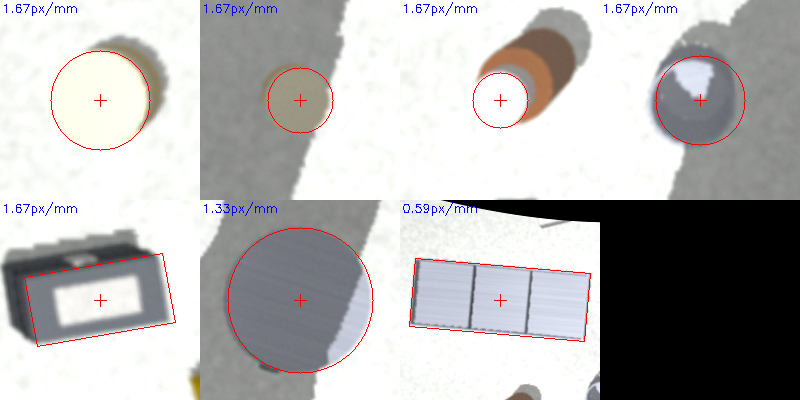

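Overlays agree within 3 mm (beaker 3 mm to +y). The tray is turned -5.1° and the turntable lies on its -y side. I'll start with the large dish, using a guarded touch to find the true tip height.

```bash
python3 - <<'E'
from h import *
x,y=.4025,.3073
robot.set_gripper(.078)
robot.move_pose([x,y,.13],[180,0,0])
robot.line_to([x,y,.085],vel=.1)
r=robot.line_to([x,y,.055],vel=.03,guard=5)
s=robot.observe();print(r,s["tool_pos"],s["ft_force"],s["gripper_width"],s["time"])
z=s["tool_pos"][2]
robot.line_to([x,y,z+.012],vel=.05)
robot.set_gripper(.045)
s=robot.observe();print(s["tool_pos"],s["gripper_width"],s["gripper_force"],s["ft_force"],s["time"])
cv2.imwrite("pics/g1.png",robot.grab_frame("wrist")[150:])
E
```

```text
True [0.40234546 0.30724764 0.0623114 ] [-1.82322993 -1.5973655   8.01328907] 0.07805753636182775 8.7417
[0.40265153 0.30739534 0.07464764] 0.05721763458138603 63.89978885650635 [-0.48940144 -0.45445756  5.20583568] 9.4667
```

View pics/g1.png

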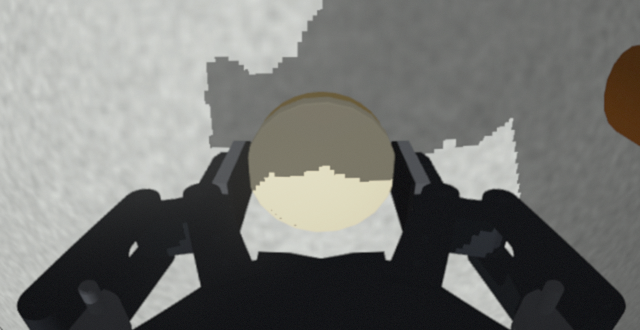

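The dish is held between the pads at about (320,310), with tips 7 mm above the bench, as predicted by the swing model. Next I place it, then do the small dish.

```bash
cat >> h.py <<'E'
D=[180,0,0]
def place(x,y,z,yaw,openw,up=.06,clear=.1):
    "carry at clear height over target, lower guarded to TCP z (release height), let go"
    robot.move_pose([x,y,z+clear],[180,0,yaw])
    robot.line_to([x,y,z+.015],vel=.15)
    r=robot.line_to([x,y,z-.002],vel=.03,guard=4)
    s=robot.observe();print("place",r,s["tool_pos"].round(4),s["gripper_width"],s["time"])
    robot.set_gripper(openw)
    robot.line_to([x,y,s["tool_pos"][2]+up],vel=.15)
def pick(x,y,z,yaw,openw,closew,up=.1,above=.1):
    robot.set_gripper(openw)
    robot.move_pose([x,y,z+above],[180,0,yaw])
    robot.line_to([x,y,z],vel=.12)
    robot.set_gripper(closew)
    s=robot.observe();print("pick",s["gripper_width"],s["gripper_force"],s["time"])
    robot.line_to([x,y,z+up],vel=.15)
    s=robot.observe();print("held",s["gripper_width"],s["ft_force"].round(1))
E
python3 - <<'E'
from h import *
robot.line_to([.4025,.3073,.19],vel=.15)
print(robot.observe()["gripper_width"])
place(.6357,-.1675,.105,0,.075)
pick(.4379,-.1382,.0757,0,.058,.025)
cv2.imwrite("pics/g2.png",robot.grab_frame("wrist"))
E
```

```text
0.05750358097722862
place True [ 0.6357 -0.1675  0.1047] 0.05709400597382871 16.15
pick 0.03700540069499892 59.2139196395874 19.5
held 0.03733618272854418 [ 0.2 -0.2 -0.3]
```

View pics/g2.png

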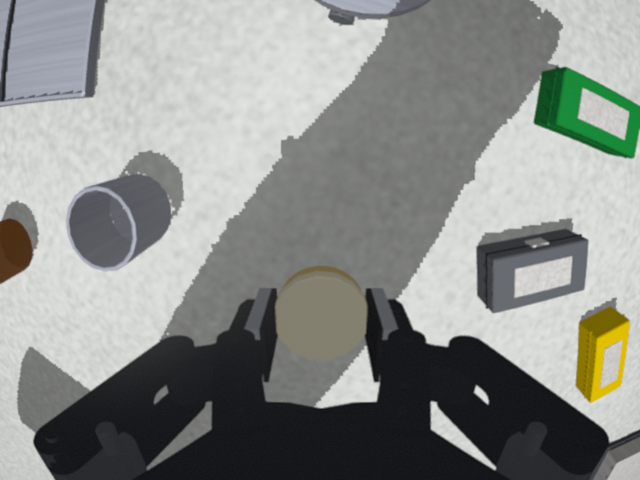

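The small dish is held at (321,315), level between the pads. I'll look at the large dish on the turntable from a pose behind it before stacking.

```bash
python3 - <<'E'
from h import *
robot.move_pose([.55,-.1675,.27],D)
cal=robot.get_calibration("wrist");im=robot.grab_frame("wrist");np.save("c3.npy",cal,allow_pickle=True)
T=[]
for z,r in((.046,.03),(.03,.055)):
    o=ortho(im,cal,.6357,-.1675,z,.075,300);cv2.circle(o,(150,150),int(r*2000),(0,0,255),1);cv2.drawMarker(o,(150,150),(0,0,255),0,12);T.append(o)
cv2.imwrite("pics/t3.png",np.hstack(T))
E
```

```text
(no output)
```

View pics/t3.png

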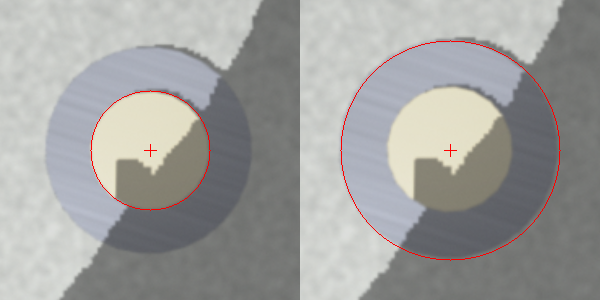

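Both rings fit: large dish centred, turntable centre right. Stacking now, then the beaker.

```bash
cat >> h.py <<'E'
C=np.array([.6175,.172]);t=np.radians(-5.1);YH=np.array([-np.sin(t),np.cos(t)])
E
python3 - <<'E'
from h import *
place(.6357,-.1675,.0757+.0465,0,.055,up=.08,clear=.08)
pick(.4628,-.0068,.089,0,.078,.035)
b=C-.098*YH
place(b[0],b[1],.0935,-5.1,.068,up=.10)
robot.move_pose([.5,.03,.33],D)
cal=robot.get_calibration("wrist");im=robot.grab_frame("wrist");np.save("c4.npy",cal,allow_pickle=True)
cv2.imwrite("pics/w4.png",im);print(robot.observe()["time"])
E
```

```text
place True [ 0.6359 -0.1676  0.1232] 0.036746024281635696 22.6583
pick 0.05218469798501058 63.187981182709336 26.2917
held 0.05228808517107371 [-1.  -0.2 -1.7]
place True [0.6088 0.0744 0.0942] 0.05245535690615878 29.025
30.9417
```

View pics/w4.png

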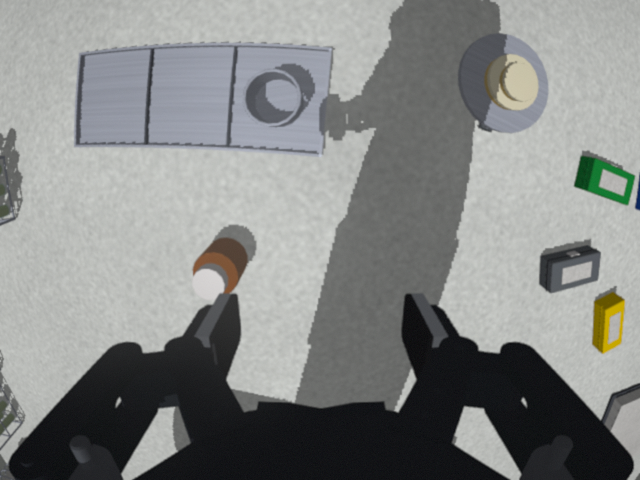

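The beaker stands in the right-hand compartment (278,97), and the dishes are stacked at (513,82). Next, the bottle and the slide box.

```bash
python3 - <<'E'
from h import *
pick(.4324,.139,.0947,0,.075,.035,up=.12,above=.12)
place(C[0],C[1],.0992,-5.1,.064,up=.12,clear=.12)
pick(.4197,-.2955,.077,-80,.065,.028,up=.12)
b=C+.098*YH
robot.move_pose([.45,-.1,.25],D)
place(b[0],b[1],.0815,-5.1,.052,up=.12,clear=.16)
robot.move_pose([.5,.03,.33],D)
cal=robot.get_calibration("wrist");im=robot.grab_frame("wrist");np.save("c5.npy",cal,allow_pickle=True)
cv2.imwrite("pics/w5.png",im);print(robot.observe()["time"])
k=200/.15;T=[]
for (x,y),z,r in[(C-.098*YH,.06,.027),(C,.084,.017),(b,.036,0),((.6357,-.1675),.06,.02)]:
    o=ortho(im,cal,x,y,z,.075,200);cv2.drawMarker(o,(100,100),(0,0,255),0,12)
    if r: cv2.circle(o,(100,100),int(r*k),(0,0,255),1)
    else: cv2.polylines(o,[cv2.boxPoints(((100,100),(.042*k,.084*k),5.1)).astype(int)],1,(0,0,255),1)
    T.append(o)
cv2.imwrite("pics/t5.png",np.vstack([np.hstack(T),cv2.resize(im[:267],(800,334))]))
E
```

```text
pick 0.048846441226211346 61.9870662689209 37.6583
held 0.04851117564297303 [-0.1 -0.5 -2. ]
place True [0.6175 0.172  0.0998] 0.048587023052932235 40.7583
pick 0.04059299645416454 61.97903037071228 45.4
held 0.041248627410492046 [-0.8  0.7 -0.9]
place True [0.6262 0.2695 0.0821] 0.041083271648645 56.8
62.8167
```

View pics/t5.png

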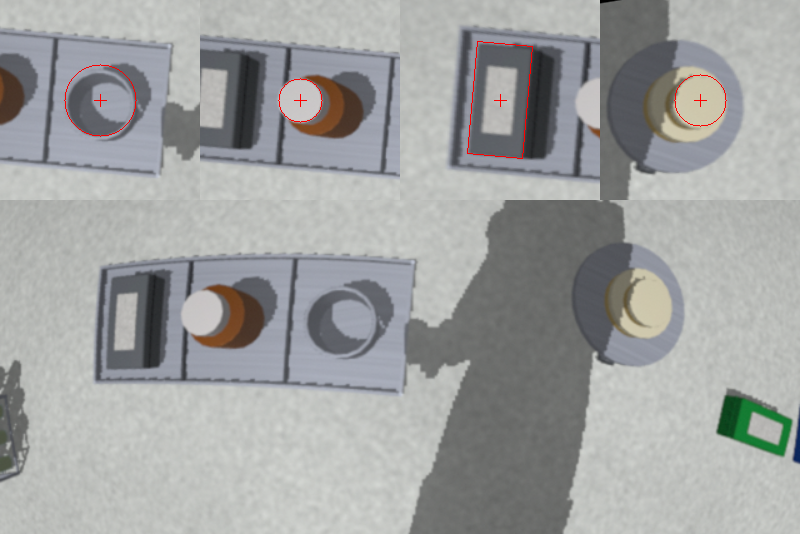

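All five parts match their outlines: box in the left compartment (500,100), bottle cap (300,100), beaker within about 3 mm (103,103), and small dish on the stack (700,100). The gripper is clear, so I'm handing in.

```bash
python3 -c "
from plant import robot
print(robot.job_done())"
```

```text
the job is handed in; nothing more can be done
None
```

I handed the job in at about 63 s of robot time with all five parts placed: the dishes are stacked on the turntable, and the beaker, bottle and slide box are in their compartments, each within about 3 mm of centre in the last wrist picture. The hand-in call returned no verdict.

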